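# Find the heavy side of a rotor on its balancing stand

## Robot

A 7-joint arm with a two-finger parallel gripper is mounted at the origin on a cart in front of the work surface, level with it; the furniture and walls round the work are solid. World frame = base frame: x ahead of the robot, y to its left, z up, the work surface at z = 0. Lengths are in m, angles in rad, forces in N, time in s.
With the tool pointing down it reaches from about 0.4 to 0.85 m from the base axis. Payload 10.4 kg.
Tool frame: the origin (TCP) lies midway between the tips of the shut fingers; the grasp point (between the pads) lies 19 mm behind it (manip.grasp_offset is the distance from the TCP to the grasp point, in m); z points along the fingers, y is the line along which they close (so a half turn about z gives the same grasp; the last joint's range is limited). The gripper opens to 85 mm and grips with 20 to 120 N. Pads are 22 mm wide; open, the fingers measure 114 mm over their backs; the gripper's body (76 mm by 85 mm) begins 54 mm behind the grasp point. The pads swing forward as they close: fully open they stand 13 mm farther back than shut.
Start: joints at [1.246, 0.332, -0.065, 1.46, 0.022, 1.35, -0.088], TCP at [0.186, -0.597, 0.231] pointing down, gripper open.
Joint ranges: [-2.6, 2.6], [-0.5, 2.12], [-1.47, 1.34], [0.16, 2.42], [-1.27, 4.41], [0.06, 2.06], [-2.6, 2.6]. Speed limits (rad/s): [2.22, 2.22, 2.79, 2.79, 3.14, 3.14, 3.14].

## Interface

Orientations are given as a unit quaternion [x, y, z, w].
In Python, from workcell import manip, viewer gives the robot as it stands (manip), with the cameras (viewer).
- The arm moves only by the shell command python3 jog.py 'ROWS' [FORCE]. ROWS is rows parted by semicolons, their numbers by spaces, 1 to 20 of them, each of 7 numbers: a rotation vector rx, ry, rz in rad, then dx, dy, dz in m, then the opening from 0.0 (shut) to 1.0 (fully open); each row is the pose to reach, as a shift and turn from the pose commanded when the command began, along the tool's axes at that moment; what a row does not reach only later rows make up. A row lasts 1/8 s, in which the tool goes at most 0.0625 m and 0.188 rad, less where a joint would pass 70% of its speed; a pose out of reach is approached as far as the arm can. The fingers move at their own pace and stop on an object; FORCE is the grip in N (left out, the last holds). Time passes only in rows, so rows that do not move let the fingers close. It prints the time, the measured TCP pose, the force, the opening and the grip force at its end.
- manip.get_obs(): the state, without advancing time (a new reading comes with each control period).
- viewer.camera(name): name is "scene" or "side" or "wrist"; returns the picture (420x560x3 uint8, blue, green, red); there is no depth.
- viewer.calibration(name): a dict with "fx", "fy", "cx", "cy" (pixels), "k1" (the pictures are not rectified: a ray, as slopes to the right and down, at radius r is drawn at 1 + k1 r^2 times it, then the intrinsics apply), "world_from_camera" (4x4, takes a point from camera to world coordinates); the wrist camera has in their place "tool_from_camera" (4x4, takes a point from camera to tool coordinates, whose origin is the TCP and whose axes are the flange's). Camera axes: x right, y up, looking along -z (the intrinsics and any distortion apply to the point x, -y, -z); pixel columns grow to the right and rows downward; lengths in m; the calibration is good to about 2 mm. A picture is of the moment at which its call begins: read the wrist's pose just before it. calibration takes no time and is no camera call.
- manip.hand_in(): hands the job in; it is judged then, once.
The state is a dict: "clock": time; "joint_pos": joint angles; "joint_velocities": joint speeds; "tau": joint torques, N m; "position": TCP position; "ee_rot": TCP orientation; "ft_force": force on the tool from outside, world axes, zero at the start; "torque": the same for the moment, N m; "grip_width": opening from 0.0 (shut) to 1.0 (fully open); "grasp_force": force on a finger pad.
Only numpy, scipy, OpenCV 4.12 (cv2) and the standard library are available. Lean on these libraries where they do the work, as an engineer would, in place of code of your own. Each camera call takes 0.05 s, during which the arm holds its last target. There are 200 camera calls.

## Task

The steel rotor on the balancing stand is heavier on one side, but you cannot see which. Turn it by hand by its rim, first one way and then the other, and feel or watch how it falls back; its greasy bearings make it stop a little short of the bottom on either side, so judge the middle. Finish while still gripping the rotor by the rim, holding it still with the heavy side straight down; leave the red screwdriver, the pliers and the masking tape on the bench where they are.

Things in the scene. Friction and masses are not known exactly. Their poses are not given: they have to be found in the camera images.
- stand: Fixed balancing stand: grey base plate 130 (its x) x 110 (its y) x 14 mm; two aluminium bearing pedestals 36 mm wide, 38 to 50 mm either side of the middle along its x, reach 123 mm high. Origin: centre of the underside, on the bench. The rotor's axle is level and runs along the stand's x axis. Place and yaw vary.
- axle (a point): Centre of the rotor, 105 mm above the bench; axes as the stand's (x along the axle, z up). The rotor is a flat steel disc 130 mm in diameter, 16 mm thick; its hub, 40 mm in diameter, stands out 10 mm on both faces. Pinch it across its faces at the top of the rim from above, about 20 mm deep, and carry it up to 40 degrees to either side; the pads pivot on the faces.
- rotor (a joint): Rotor angle, rad, right-handed about the stand's +x (growing: rim top goes toward the stand's -y); 0: yellow mark on top; free two turns either way. The hidden heavy side pulls 0.2 to 0.27 N m when level with the axle; drag 0.085 N m + 0.1 N m s/rad. Left alone it rolls a few seconds, without swinging through, and stops 18 to 25 degrees short of heavy side down (or stays, if as near the top).
- rim_mark (a point): Yellow painted index mark across the rim, 60 mm from the axle; it only shows how far the rotor has turned. The heavy side is at a different angle each time and has nothing to do with this mark or the twelve dark dots.
- screwdriver_1: Bystander: screwdriver with a red and black handle (not the blue one), 198 mm long, lying on the bench near the masking tape. Origin: centre of its underside.
- side_cutter_2: Bystander: red-handled side cutting pliers, 166 mm long, lying on the bench. Origin: centre of the underside.
- tape_2: Bystander: roll of cream masking tape, 100 mm in diameter, 25 mm high, lying on the bench. Origin: centre of the underside.

How it is judged:
By the outcome, as a careful person would: the job done as asked, in the order asked, and still so for the second after the job is handed in, while the arm keeps its last pose, push and grip.
It also fails if it takes over 58 s, if anything falls off the work surface, if the arm or the gripper's body presses on something with over 40 N, if the wrist force passes 120 N, or if a joint passes its speed limit or range.

## Working session

There is one attempt and no reset: what is moved stays moved. The work goes in short steps, Python scripts to look and compute and a shell command to move; the robot and the scene stay as the last step left them, time stands still between calls to the robot, and variables do not carry over. Pictures are saved under pics/ and viewed, at most 10 in all, crops included, and the job is handed in when it is done.

```bash
ls; mkdir -p pics; python3 - <<'E'
from workcell import manip, viewer
import cv2,numpy as np
a=viewer.camera("scene");b=viewer.camera("side")
cv2.imwrite("pics/scene.png",a);cv2.imwrite("pics/side.png",b)
for n in("scene","side","wrist"):print(n,viewer.calibration(n))
o=manip.get_obs();print(o, manip.grasp_offset)
E
```

```text
jog.py
pics
workcell.py
scene {'fx': 387.82039476869664, 'fy': 387.82039476869664, 'cx': 280.68974036212643, 'cy': 206.18035732253026, 'k1': -0.1011355817194677, 'world_from_camera': array([[-0.56683736,  0.50325537, -0.65224952, -0.01200354],
       [-0.82363315, -0.36347728,  0.43533056,  0.47054478],
       [-0.01799544,  0.78397596,  0.62053031,  0.71114758],
       [ 0.        ,  0.        ,  0.        ,  1.        ]])}
side {'fx': 524.9396089420012, 'fy': 524.9396089420012, 'cx': 275.46876455110583, 'cy': 213.73868068866298, 'k1': -0.1610200261673135, 'world_from_camera': array([[-0.82068419,  0.38916141, -0.4183669 ,  0.01705178],
       [-0.5712009 , -0.54034413,  0.61786548,  0.89588816],
       [ 0.0143873 ,  0.74604398,  0.66574123,  1.04110373],
       [ 0.        ,  0.        ,  0.        ,  1.        ]])}
wrist {'fx': 295.07807558508034, 'fy': 295.07807558508034, 'cx': 276.1300824064278, 'cy': 208.6862336033718, 'k1': -0.05764672741502257, 'tool_from_camera': array([[-1.44337999e-05,  9.53031954e-01,  3.02869764e-01,
         7.82536041e-02],
       [ 9.99999049e-01,  4
[... 259 characters left out ...]
rray([ 1.24638268,  0.33281733, -0.06471459,  1.460831  ,  0.02157442,
        1.34991693, -0.08851255]), 'joint_velocities': array([ 0.00090289, -0.00079355, -0.00014582, -0.00131467,  0.00068115,
       -0.0010163 ,  0.00203852]), 'tau': array([ 1.76294801e-03, -6.26742196e+01,  4.92991763e-02, -3.92430747e+01,
        1.61593506e-02,  6.97704905e-03, -3.56645614e-06]), 'position': array([ 0.18569785, -0.59642842,  0.23060269]), 'ee_rot': array([ 9.88633881e-01,  1.50341744e-01, -1.09787304e-04, -6.29769403e-04]), 'ft_force': array([ 0.60773787,  0.41318405, -0.29494632]), 'torque': array([ 0.00302   ,  0.00725476, -0.01970672]), 'grasp_force': 0.0, 'grip_width': 1.0017122600517578} 0.0187
```

View pics/scene.png

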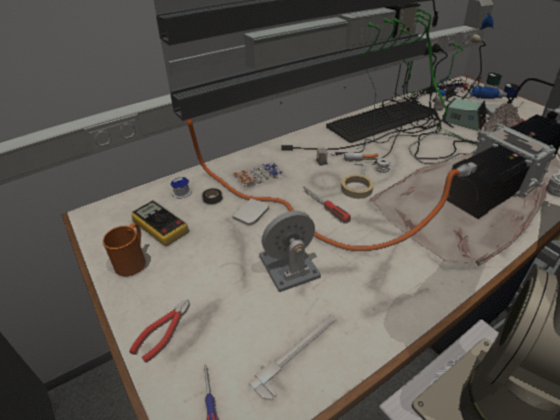

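View pics/side.png

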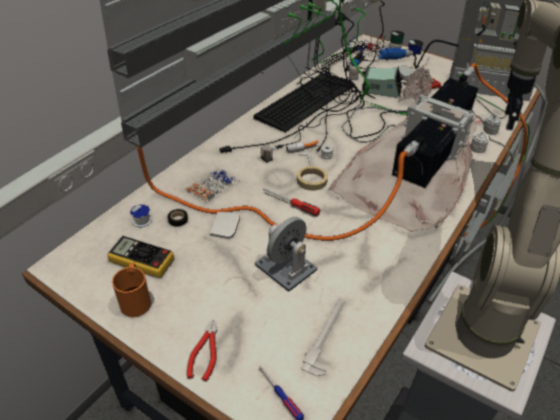

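The rotor on its stand is at about (288,245) in scene and (287,250) in side. The tape and red screwdriver lie beyond it, the pliers to its left. I'll enlarge both views.

```bash
python3 - <<'E'
import cv2,numpy as np
a=cv2.imread("pics/scene.png")[200:300,245:335];b=cv2.imread("pics/side.png")[205:295,245:325]
A=cv2.resize(a,(540-144,440),interpolation=cv2.INTER_CUBIC) if 0 else cv2.resize(a,None,fx=4.4,fy=4.4,interpolation=cv2.INTER_CUBIC)
B=cv2.resize(b,None,fx=4.9,fy=4.9,interpolation=cv2.INTER_CUBIC)
A=A[:440,:396];B=B[:440,:392]
cv2.imwrite("pics/c1.png",np.hstack([A,B]))
E
```

```text
(no output)
```

View pics/c1.png

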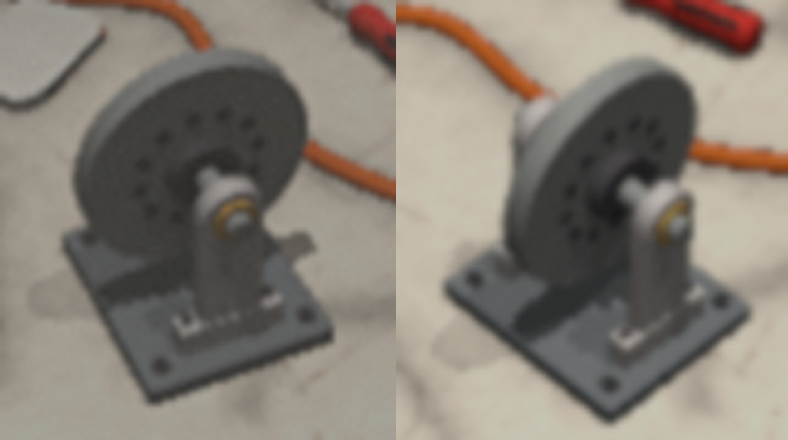

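```bash
cat > h.py <<'E'
import numpy as np
from workcell import manip, viewer
from scipy.spatial.transform import Rotation as R
CAL={n:viewer.calibration(n) for n in("scene","side","wrist")}
def proj(n,P,T=None):
    c=CAL[n]; T=c["world_from_camera"] if T is None else T
    p=(np.atleast_2d(P)-T[:3,3])@T[:3,:3]
    s=np.c_[p[:,0],-p[:,1]]/-p[:,2:]; s=s*(1+c["k1"]*(s**2).sum(1,keepdims=True))
    return s*[c["fx"],c["fy"]]+[c["cx"],c["cy"]]
def wristT(o):
    T=np.eye(4);T[:3,:3]=R.from_quat(o["ee_rot"]).as_matrix();T[:3,3]=o["position"];return T@CAL["wrist"]["tool_from_camera"]
E
python3 - <<'E'
from h import *
from scipy.optimize import least_squares
sc=np.array([[66,237],[152,393],[333,328]])/4.4+[245,200]
sd=np.array([[51,285],[212,411],[352,307]])/4.9+[245,205]
# axle end/hub: visible pedestal bore (235,219)/(675-396,222) at stand x=+50,z=.105
sc=np.vstack([sc,np.array([236,220])/4.4+[245,200]]);sd=np.vstack([sd,np.array([281,222])/4.9+[245,205]])
def pts(p,q):
    c,s=np.cos(q[2]),np.sin(q[2]); p=np.array(p)
    return np.c_[q[0]+c*p[:,0]-s*p[:,1],q[1]+s*p[:,0]+c*p[:,1],p[:,2]]
# x toward viewer: left=(-65,?),front=(65,same y),right=(65,other)
for sg in(1,-1):
    M=[[-.065,sg*.055,.014],[.065,sg*.055,.014],[.065,-sg*.055,.014],[.052,0,.105]]
    for y0 in (-2,0,2):
        f=lambda q:np.r_[(proj("scene",pts(M,q))-sc).ravel(),(proj("side",pts(M,q))-sd).ravel()]
        r=least_squares(f,[.6,0,y0]);print(sg,r.x,r.cost,r.fun.round(1))
E
```

```text
1 [ 0.49628756  0.14147933 -1.92891406] 1785.2115200538165 [-12.7  13.7  19.3 -31.8  -8.4  16.7   2.   -2.7  -3.8  14.6   3.9 -31.5
   0.5  15.5  -0.1  -2.6]
1 [ 0.49628487  0.14147902 -1.92883253] 1785.211521288554 [-12.7  13.7  19.3 -31.8  -8.4  16.7   2.   -2.7  -3.8  14.6   3.9 -31.5
   0.5  15.5  -0.1  -2.6]
1 [0.49628789 0.14147937 4.35426126] 1785.211521057437 [-12.7  13.7  19.3 -31.8  -8.4  16.7   2.   -2.7  -3.8  14.6   3.9 -31.5
   0.5  15.5  -0.1  -2.6]
-1 [ 0.52330252  0.09245247 -3.33292215] 5.29749144157315 [-1.5 -1.1 -0.6  0.3  0.9 -0.1  0.1  0.6 -1.  -1.1  0.8  0.4  1.4 -0.5
 -0.2  0.6]
-1 [0.52330252 0.09245247 2.95026302] 5.29749144154443 [-1.5 -1.1 -0.6  0.3  0.9 -0.1  0.1  0.6 -1.  -1.1  0.8  0.4  1.4 -0.5
 -0.2  0.6]
-1 [0.52330252 0.09245247 2.95026302] 5.297491441544599 [-1.5 -1.1 -0.6  0.3  0.9 -0.1  0.1  0.6 -1.  -1.1  0.8  0.4  1.4 -0.5
 -0.2  0.6]
```

```bash
cat >> h.py <<'E'
C=np.array([.5233,.0925,.105]); YAW=-.1913
u=np.array([np.cos(YAW),np.sin(YAW),0]); v=np.array([-u[1],u[0],0])   # axle, lateral (stand y)
def goal(P,yaw=YAW):
    """rows numbers to reach TCP P pointing down with tool y at yaw"""
    o=manip.get_obs(); Rt=R.from_quat(o["ee_rot"])
    y=np.array([np.cos(yaw),np.sin(yaw),0]); z=np.array([0,0,-1.]); G=R.from_matrix(np.c_[np.cross(y,z),y,z])
    print("rv",(Rt.inv()*G).as_rotvec().round(4),"d",Rt.inv().apply(np.array(P)-o["position"]).round(4))
E
python3 -c "
from h import *
goal(C+[0,0,.195])"
```

```text
rv [-1.2000e-03 -7.0000e-04 -1.0777e+00] d [ 0.5271 -0.5575 -0.0687]
```

```bash
r="0 0 -1.078 0.527 -0.5575 -0.069 0.6"; python3 jog.py '0 0 -1.078 0.527 -0.5575 -0.069 0.6;0 0 -1.078 0.527 -0.5575 -0.069 0.6;0 0 -1.078 0.527 -0.5575 -0.069 0.6;0 0 -1.078 0.527 -0.5575 -0.069 0.6;0 0 -1.078 0.527 -0.5575 -0.069 0.6;0 0 -1.078 0.527 -0.5575 -0.069 0.6;0 0 -1.078 0.527 -0.5575 -0.069 0.6;0 0 -1.078 0.527 -0.5575 -0.069 0.6;0 0 -1.078 0.527 -0.5575 -0.069 0.6;0 0 -1.078 0.527 -0.5575 -0.069 0.6;0 0 -1.078 0.527 -0.5575 -0.069 0.6;0 0 -1.078 0.527 -0.5575 -0.069 0.6;0 0 -1.078 0.527 -0.5575 -0.069 0.6;0 0 -1.078 0.527 -0.5575 -0.069 0.6;0 0 -1.078 0.527 -0.5575 -0.069 0.6;0 0 -1.078 0.527 -0.5575 -0.069 0.6' 50
python3 - <<'E'
from h import *
import cv2
o=manip.get_obs();a=viewer.camera("wrist");b=viewer.camera("scene");c=viewer.camera("side")
T=wristT(o)
t=np.linspace(0,2*np.pi,73)
for s in(-.008,.008):
    P=C+s*u+.065*(np.outer(np.cos(t),[0,0,1])+np.outer(np.sin(t),v))
    cv2.polylines(a,[proj("wrist",P,T).round().astype(int)],True,(0,255,0),1)
cv2.imwrite("pics/w1.png",cv2.resize(a,(800,600)))
A=cv2.resize(b[200:300,245:335],None,fx=4.4,fy=4.4,interpolation=2);B=cv2.resize(c[205:295,245:325],None,fx=4.9,fy=4.9,interpolation=2)
cv2.imwrite("pics/c2.png",np.hstack([A[:440],B[:440]]))
goal(C+[0,0,.195]); print(o["clock"])
E
```

```text
clock: 2.1
position: [0.5231, 0.0907, 0.3002]
ee_rot: [0.772, 0.636, -0.0, 0.0]
ft_force: [-0.0, -0.2, 0.0]
grip_width: 0.6
grasp_force: 0.0
rv [ 0.0005  0.0006 -0.001 ] d [ 0.0011 -0.0001  0.0004]
2.1
```

View pics/w1.png

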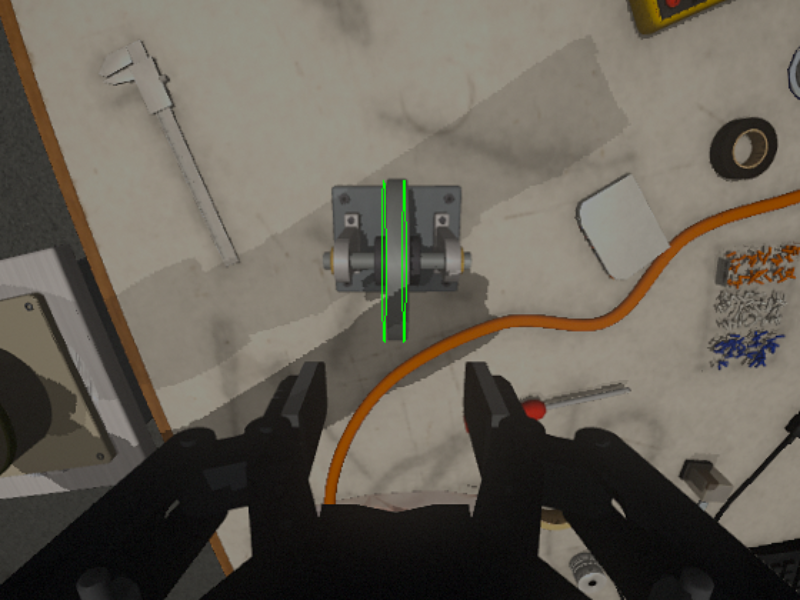

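The predicted outline matches the rotor (384–408 px wide, 180–340 px high) and the fingers are centred on it. The mark isn't visible from above. Next: descend, grip, and see how it feels.

```bash
python3 jog.py '0 0 0 0 0 0.06 0.6;0 0 0 0 0 0.12 0.6;0 0 0 0 0 0.164 0.6;0 0 0 0 0 0.164 0.6;0 0 0 0 0 0.164 0;0 0 0 0 0 0.164 0;0 0 0 0 0 0.164 0;0 0 0 0 0 0.164 0' 50
```

```text
clock: 3.25
position: [0.5252, 0.0923, 0.1387]
ee_rot: [0.771, 0.636, 0.002, 0.001]
ft_force: [2.4, -1.2, 8.0]
grip_width: 0.177
grasp_force: 54.0
```

View pics/c2.png

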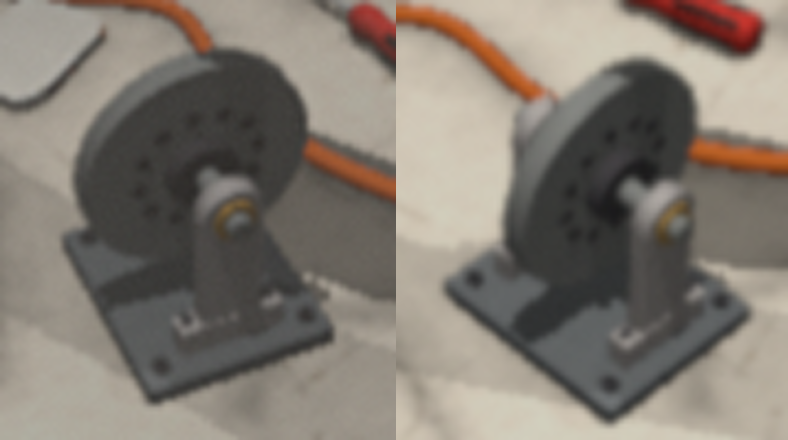

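```bash
python3 jog.py '0 0 0 0.005 0 0.0002 0;0 0 0 0.009 0 0.0008 0;0 0 0 0.0135 0 0.0018 0;0 0 0 0.0178 0 0.0031 0;0 0 0 0.022 0 0.005 0;0 0 0 0.026 0 0.007 0;0 0 0 0.03 0 0.0095 0;0 0 0 0.0334 0 0.0122 0;0 0 0 0.0334 0 0.0122 0'
cat >> h.py <<'E'
import cv2
TH=np.radians(np.arange(0,360,1.))
def ring(n,img,r,side=-1,T=None):
    # th: 0 = up, growing toward -v (right-handed about +u)
    P=C+side*.008*u+r*(np.outer(np.cos(TH),[0,0,1])-np.outer(np.sin(TH),v))
    p=proj(n,P,T).astype(np.float32)
    return cv2.remap(img,p[:,:1],p[:,1:],cv2.INTER_LINEAR)[:,0].astype(float)
def polar(n,img,rs,side=-1,T=None): return np.array([ring(n,img,r,side,T) for r in rs])
def yellow(n,img,T=None):
    "angle of yellow pixels on visible rim"
    w=0
    for s in(-.9,-.5,0,.5,.9):
        for r in(.058,.061,.064):
            p=ring(n,img,r,s,T); w=w+np.clip(p[:,1:].min(1)-p[:,0]-25,0,None)
    z=(w*np.exp(1j*TH)).sum(); return w.sum().round(), np.degrees(np.angle(z)).round(1)
E
python3 - <<'E'
from h import *
o=manip.get_obs();T=wristT(o)
I={n:viewer.camera(n) for n in("wrist","scene","side")}
for n in I: print(n,yellow(n,I[n],T if n=="wrist" else None))
rs=np.arange(.015,.07,.0005)
ims=[cv2.resize(polar(n,I[n],rs).astype(np.uint8)[::-1],(720,150)) for n in("scene","side")]
w=cv2.resize(I["wrist"],(400,300)); s=cv2.resize(I["scene"][195:290,240:340],(320,300))
cv2.imwrite("pics/p1.png",np.vstack(ims+[np.hstack([w,s])])[:600,:720])
E
```

```text
clock: 4.38
position: [0.5314, 0.1244, 0.1264]
ee_rot: [0.772, 0.636, 0.001, 0.002]
ft_force: [2.4, -2.8, 8.6]
grip_width: 0.179
grasp_force: 62.2
wrist (np.float64(0.0), np.float64(0.0))
scene (np.float64(85.0), np.float64(142.3))
side (np.float64(186.0), np.float64(106.2))
```

View pics/p1.png

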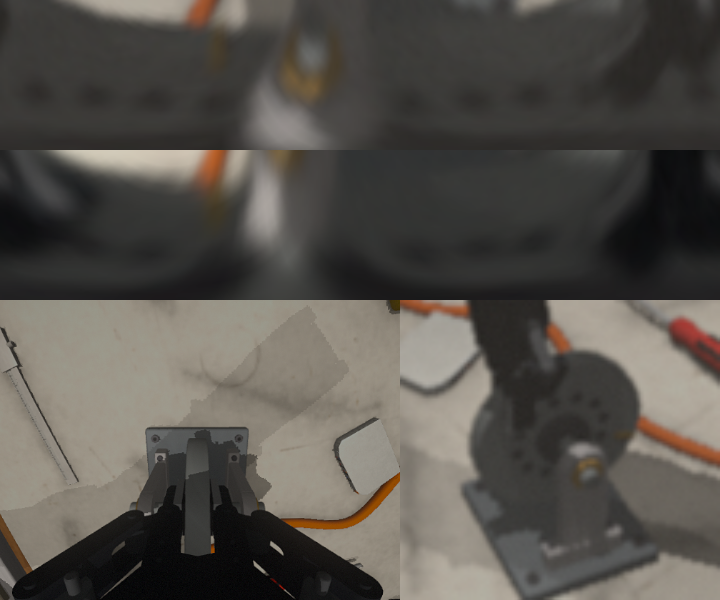

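The mark is now on the face at th≈108° (polar strip x≈217 px; (622,435) in the crop), next to a dot, and the dots (r≈34 mm) are clear. I'll release and watch.

```bash
cat >> h.py <<'E'
def phase(img,n="scene",lo=((2,115),(190,285))):
    p=polar(n,img,np.arange(.031,.0385,.001)).mean((0,2)); d=np.degrees(TH)
    m=np.zeros(360,bool)
    A=[np.cos(12*TH),np.sin(12*TH)]
    for a,b in lo:
        k=(d>=a)&(d<=b); m|=k
        for j in range(4): A.append(np.where(k,((d-a)/(b-a))**j,0))
    A=np.array(A).T
    x,*_=np.linalg.lstsq(A[m],p[m],rcond=None)
    # dark at dot: -cos(12(th-ph))
    return np.degrees(np.arctan2(-x[1],-x[0]))/12, np.hypot(x[0],x[1])
def mark(img,n="scene"):
    p=polar(n,img,np.arange(.049,.057,.001)); w=(p[...,2]-p[...,0]).mean(0); w=w-np.median(w)
    w[120:200]=0; i=int(w.argmax()); k=np.arange(max(i-6,0),min(i+7,360)); q=np.clip(w[k],0,None)
    return round(float((k*q).sum()/max(q.sum(),1e-6)),1), round(float(w[i]),1)
def watch(N,name,step=1):
    prev=None;off=0;out=[]
    for i in range(N):
        img=viewer.camera("scene"); ph,a=phase(img)
        if prev is not None: off+=(ph-prev+15)%30-15
        else: off=ph
        prev=ph; out.append((round(off,1),round(a,1))+mark(img))
    cv2.imwrite(f"pics/{name}.png",img)
    print(*out[::step],sep="\n"); print(out[-1],manip.get_obs()["clock"])
E
python3 - <<'E'
from h import *
watch(2,"t0")
E
python3 jog.py '0 0 0 0 0 0 0.6'
python3 - <<'E'
from h import *
watch(40,"t1",3)
E
```

```text
(np.float64(-9.1), np.float64(3.2), 108.4, 22.9)
(np.float64(-8.9), np.float64(3.1), 108.4, 22.4)
(np.float64(-8.9), np.float64(3.1), 108.4, 22.4) 4.625
clock: 4.75
position: [0.5302, 0.1249, 0.1252]
ee_rot: [0.771, 0.636, 0.001, 0.001]
ft_force: [0.7, -0.6, 0.1]
grip_width: 0.379
grasp_force: 0.0
(np.float64(-11.3), np.float64(2.9), 105.4, 25.2)
(np.float64(-16.9), np.float64(2.6), 101.5, 24.2)
(np.float64(-23.4), np.float64(2.7), 95.0, 23.4)
(np.float64(-30.5), np.float64(3.0), 86.9, 24.0)
(np.float64(-38.5), np.float64(3.1), 78.2, 27.2)
(np.float64(-49.9), np.float64(2.4), 68.0, 24.2)
(np.float64(-60.0), np.float64(3.0), 57.9, 22.0)
(np.float64(-69.6), np.float64(2.8), 47.7, 19.6)
(np.float64(-81.2), np.float64(2.9), 37.3, 18.4)
(np.float64(-90.4), np.float64(3.0), 28.1, 20.2)
(np.float64(-97.4), np.float64(3.1), 20.4, 20.6)
(np.float64(-104.2), np.float64(2.6), 13.9, 19.1)
(np.float64(-110.4), np.float64(2.7), 8.9, 22.5)
(np.float64(-114.4), np.float64(2.8), 6.6, 8.0)
(np.float64(-114.4), np.float64(2.8), 6.6, 8.0) 6.75
```

```bash
python3 - <<'E'
from h import *
watch(24,"t2",3)
E
```

```text
(np.float64(4.2), np.float64(2.7), 3.9, 1.5)
(np.float64(1.0), np.float64(2.8), 337.5, 1.6)
(np.float64(-0.6), np.float64(3.2), 356.4, 1.8)
(np.float64(-2.7), np.float64(3.1), 2.6, 1.6)
(np.float64(-3.7), np.float64(3.1), 336.9, 1.8)
(np.float64(-4.3), np.float64(3.3), 2.4, 1.2)
(np.float64(-5.3), np.float64(3.3), 331.7, 1.4)
(np.float64(-5.4), np.float64(3.1), 342.9, 1.6)
(np.float64(-5.7), np.float64(3.3), 3.1, 1.2) 7.95
```

```bash
python3 - <<'E'
from h import *
watch(1,"t3")
goal(C-v*.0334+[0,0,.0215])
E
```

```text
(np.float64(-5.7), np.float64(3.3), 339.7, 1.6)
(np.float64(-5.7), np.float64(3.3), 339.7, 1.6) 8.0
rv [0.0001 0.0001 0.0003] d [-0.0665 -0.     -0.0024]
```

```bash
python3 jog.py '0 0 0 -0.02 0 -0.03 0.6;0 0 0 -0.047 0 -0.03 0.6;0 0 0 -0.0668 0 0 0.6;0 0 0 -0.0668 0 0 0.6;0 0 0 -0.0668 0 0 0;0 0 0 -0.0668 0 0 0;0 0 0 -0.0668 0 0 0;0 0 0 -0.0668 0 0 0'
python3 - <<'E'
from h import *
watch(1,"t4")
E
```

```text
clock: 9.0
position: [0.519, 0.0606, 0.1255]
ee_rot: [0.771, 0.637, 0.002, 0.001]
ft_force: [8.1, 0.1, -2.1]
grip_width: 0.177
grasp_force: 53.7
(np.float64(-6.3), np.float64(3.4), 353.0, 24.1)
(np.float64(-6.3), np.float64(3.4), 353.0, 24.1) 9.05
```

```bash
python3 jog.py '0 0 0 0.0037 0 -0.0028 0;0 0 0 0.0074 0 -0.0052 0;0 0 0 0.0114 0 -0.0073 0;0 0 0 0.0156 0 -0.009 0;0 0 0 0.02 0 -0.0104 0;0 0 0 0.0244 0 -0.0114 0;0 0 0 0.029 0 -0.012 0;0 0 0 0.0334 0 -0.0122 0;0 0 0 0.038 0 -0.012 0;0 0 0 0.0424 0 -0.0114 0;0 0 0 0.0468 0 -0.0104 0;0 0 0 0.0512 0 -0.009 0;0 0 0 0.0554 0 -0.0073 0;0 0 0 0.0594 0 -0.0052 0;0 0 0 0.0631 0 -0.0028 0;0 0 0 0.0668 0 0 0;0 0 0 0.0668 0 0 0'
python3 - <<'E'
from h import *
watch(1,"t5")
E
```

```text
clock: 11.18
position: [0.5313, 0.1242, 0.1259]
ee_rot: [0.771, 0.636, 0.001, 0.002]
ft_force: [2.2, -5.4, 7.8]
grip_width: 0.178
grasp_force: 56.0
(np.float64(-10.4), np.float64(3.1), 292.6, 21.8)
(np.float64(-10.4), np.float64(3.1), 292.6, 21.8) 11.225
```

```bash
python3 jog.py '0 0 0 0 0 0 0.6;0 0 0 0 0 0 0.6'
python3 - <<'E'
from h import *
watch(56,"t6",4)
E
```

```text
clock: 11.48
position: [0.5296, 0.1259, 0.1244]
ee_rot: [0.771, 0.637, 0.0, -0.0]
ft_force: [0.3, 0.1, -0.7]
grip_width: 0.584
grasp_force: 0.0
(np.float64(-5.3), np.float64(3.1), 297.4, 20.6)
(np.float64(-2.0), np.float64(2.8), 300.7, 20.0)
(np.float64(0.2), np.float64(3.1), 303.0, 19.6)
(np.float64(1.7), np.float64(3.0), 304.4, 19.4)
(np.float64(2.9), np.float64(2.9), 305.6, 19.2)
(np.float64(3.4), np.float64(2.7), 306.1, 19.5)
(np.float64(4.4), np.float64(2.7), 306.7, 20.4)
(np.float64(4.5), np.float64(2.6), 307.1, 21.8)
(np.float64(4.7), np.float64(2.8), 307.3, 20.2)
(np.float64(5.0), np.float64(3.0), 307.3, 20.8)
(np.float64(5.1), np.float64(2.8), 307.6, 20.1)
(np.float64(5.1), np.float64(2.9), 307.5, 20.6)
(np.float64(5.3), np.float64(2.8), 307.7, 20.0)
(np.float64(5.2), np.float64(3.1), 307.6, 20.0)
(np.float64(5.1), np.float64(2.9), 307.6, 19.6) 14.275
```

```bash
python3 jog.py '0 0 0 -0.0156 0 -0.009 0.6;0 0 0 -0.0156 0 -0.009 0.6;0 0 0 -0.0156 0 -0.009 0;0 0 0 -0.0156 0 -0.009 0;0 0 0 -0.0156 0 -0.009 0;0 0 0 -0.0156 0 -0.009 0;0 0 0 -0.02 0 -0.0104 0;0 0 0 -0.0244 0 -0.0114 0;0 0 0 -0.029 0 -0.012 0;0 0 0 -0.0334 0 -0.0122 0;0 0 0 -0.0379 0 -0.012 0;0 0 0 -0.0379 0 -0.012 0;0 0 0 -0.0379 0 -0.012 0;0 0 0 -0.0379 0 -0.012 0' 75
python3 - <<'E'
from h import *
watch(2,"t7")
E
```

```text
clock: 16.02
position: [0.5249, 0.0908, 0.137]
ee_rot: [0.771, 0.637, 0.004, 0.0]
ft_force: [11.6, 8.2, -4.2]
grip_width: 0.175
grasp_force: 73.5
(np.float64(-7.1), np.float64(3.1), 324.8, 23.2)
(np.float64(-7.1), np.float64(2.9), 324.8, 23.6)
(np.float64(-7.1), np.float64(2.9), 324.8, 23.6) 16.125
```

```bash
cat > ref.py <<'E'
import h; from h import *
I={k:cv2.imread(f"pics/{k}.png") for k in("t3","t6","t7","t4","t5")}
C0=C.copy(); best=[]
for a in np.arange(-.003,.0031,.001):
  for b in np.arange(-.004,.0041,.001):
    h.C=C0+a*v+[0,0,b]
    best.append((sum(phase(i)[1] for i in I.values()),a,b))
best.sort(reverse=True); print(np.round(best[:4],4))
for _,a,b in [(0,0,0)]+best[:3]:
    h.C=C0+a*v+[0,0,b]; print({k:(round(phase(i)[0],1),mark(i)[0]) for k,i in I.items()})
E
python3 ref.py
```

```text
[[2.24723e+01 1.00000e-03 3.00000e-03]
 [2.24143e+01 1.00000e-03 2.00000e-03]
 [2.16830e+01 2.00000e-03 2.00000e-03]
 [2.15998e+01 2.00000e-03 3.00000e-03]]
{'t3': (np.float64(-5.7), 339.7), 't6': (np.float64(5.1), 307.6), 't7': (np.float64(-7.1), 324.8), 't4': (np.float64(-6.3), 353.0), 't5': (np.float64(-10.4), 292.6)}
{'t3': (np.float64(-5.1), 2.5), 't6': (np.float64(5.7), 305.8), 't7': (np.float64(-7.2), 324.0), 't4': (np.float64(-6.4), 353.5), 't5': (np.float64(-10.4), 290.2)}
{'t3': (np.float64(-5.2), 2.2), 't6': (np.float64(5.5), 306.6), 't7': (np.float64(-7.1), 324.6), 't4': (np.float64(-6.4), 353.7), 't5': (np.float64(-10.3), 291.1)}
{'t3': (np.float64(-5.0), 2.9), 't6': (np.float64(5.5), 307.3), 't7': (np.float64(-7.2), 325.5), 't4': (np.float64(-6.6), 354.7), 't5': (np.float64(-10.3), 291.6)}
```

```bash
python3 jog.py '0 0 0 -0.003 0 0 0;0 0 0 -0.006 0 0.0005 0;0 0 0 -0.006 0 0.0005 0;0 0 0 -0.006 0 0.0005 0'
python3 - <<'E'
from h import *
watch(2,"t8")
E
```

```text
clock: 16.62
position: [0.5239, 0.0856, 0.1368]
ee_rot: [0.771, 0.637, 0.004, -0.0]
ft_force: [12.2, 9.8, -3.2]
grip_width: 0.175
grasp_force: 73.6
(np.float64(-3.3), np.float64(2.5), 329.6, 20.9)
(np.float64(-3.3), np.float64(2.3), 329.6, 21.6)
(np.float64(-3.3), np.float64(2.3), 329.6, 21.6) 16.725
```

```bash
sed -i 's/^C=.*/C=np.array([.5233,.0925,.105])/; $a C=C+.001*v+np.array([0,0,.003])' h.py; python3 - <<'E'
from h import *
i=cv2.imread("pics/t8.png"); print(phase(i),mark(i),mark(cv2.imread("pics/t7.png")))
E
```

```text
Traceback (most recent call last):
  File "h.py", line 13, in <module>
    u=np.array([np.cos(YAW),np.sin(YAW),0]); v=np.array([-u[1],u[0],0])   # axle, lateral (stand y)
                       ^^^
NameError: name 'YAW' is not defined
```

```bash
sed -i 's/^C=np.array.*/&; YAW=-.1913/' h.py; python3 - <<'E'
from h import *
i=cv2.imread("pics/t8.png"); print(phase(i),mark(i),mark(cv2.imread("pics/t7.png")))
E
```

```text
(np.float64(-2.559233557683277), np.float64(3.7838458492712355)) (328.9, 26.6) (324.0, 28.5)
```

```bash
python3 jog.py '0 0 0 -0.003 0 0.0005 0;0 0 0 -0.003 0 0.0005 0;0 0 0 -0.003 0 0.0005 0'
python3 - <<'E'
from h import *
watch(3,"t9")
i=viewer.camera("scene");j=viewer.camera("side")
cv2.imwrite("pics/f.png",np.hstack([cv2.resize(i[190:300,230:350],(390,360)),cv2.resize(j[190:300,225:345],(390,360))]))
E
```

```text
clock: 17.1
position: [0.5234, 0.0828, 0.1364]
ee_rot: [0.771, 0.637, 0.004, -0.0]
ft_force: [10.6, 10.0, -1.8]
grip_width: 0.171
grasp_force: 73.6
(np.float64(0.1), np.float64(3.9), 331.1, 27.1)
(np.float64(0.1), np.float64(3.9), 331.1, 27.2)
(np.float64(0.1), np.float64(3.8), 331.0, 27.5)
(np.float64(0.1), np.float64(3.8), 331.0, 27.5) 17.25
```

View pics/f.png

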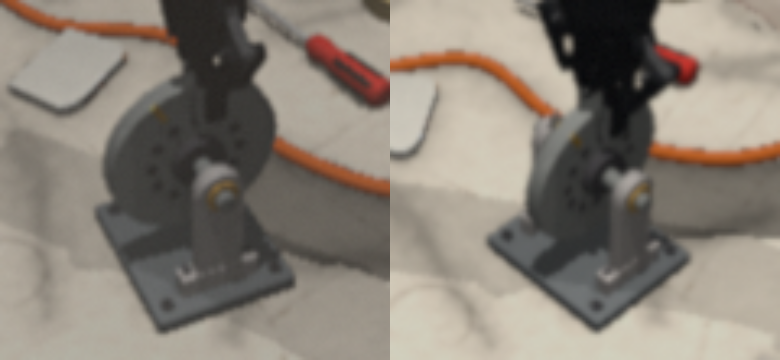

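The rotor is gripped by the rim and still, with the yellow mark at (158,113) in the left half of the picture, about -30° and midway between the two rest angles. The screwdriver hasn't moved.

```bash
python3 -c "
from workcell import manip, viewer
print(manip.hand_in())"
```

```text
the job is handed in; nothing more can be done
None
```

I handed the job in with the rotor held still by its rim, heavy side down as near as I could measure: it came to rest at about -5° and -54° (yellow mark from top), and I held it midway at about -30°; the bench tools were not touched.

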